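# Turn a radio cover over on the turnover stand

## Robot

A 6-joint arm with a two-finger parallel gripper is mounted at the origin on the work surface. World frame = base frame: x ahead of the robot, y to its left, z up, the work surface at z = 0. Lengths are in mm, angles in degrees, forces in N, time in s.
With the tool pointing down it reaches from about 250 to 775 mm from the base axis. Payload 8.9 kg.
Tool frame: the origin (TCP) lies at the very end of the fingers, on their centre line; the grasp point (between the pads) lies 19 mm behind it; z points along the fingers, y is the line along which they close (so a half turn about z gives the same grasp; the last joint's range is limited). The gripper opens to 85 mm and grips with 20 to 120 N. Pads are 22 mm wide; open, the fingers measure 114 mm over their backs; the gripper's body (76 mm by 85 mm) begins 54 mm behind the grasp point. The pads swing forward as they close: fully open they stand 13 mm farther back than shut.
Start: joints at [-82.81, 16.656, -8.789, 64.555, 0, 82.019], TCP at [137.403, -506.699, 231.305] pointing down, gripper open.
Joint ranges: [-144.48, 144.48], [-52.06, 99.96], [-74.48, 78.29], [-112.23, 115.85], [-86.99, 84.42], [-180, 180]. Speed limits (degrees/s): [127.2, 127.2, 159.86, 180, 180, 180].

## Interface

Orientations are given as [roll, pitch, yaw] about the fixed x, y, z axes, in that order (R = Rz(yaw) Ry(pitch) Rx(roll)).
In Python, from cell import ctrl gives the robot as it stands. The module is installed in compiled form; this text tells all that it offers.
- The arm moves only by the tool step_arm, never from a script. Its argument "commands" is a list of rows, each an object of numbers: "tx", "ty", "tz": the shift along the tool's x, y, z in mm; "rx", "ry", "rz": the turn, a rotation vector about the tool's x, y, z in rad. In form: [{"tx": .., "ty": .., "tz": .., "rx": .., "ry": .., "rz": ..}, ...]. A call has 1 to 12 rows; each row shifts and turns the commanded pose from where the row before left it, along the tool's axes as they then stand; what a row does not reach is not made up. A row lasts 1/8 s, in which the tool goes at most 62.5 mm and 10.7 degrees, less where a joint would pass 70% of its speed; a pose out of reach is approached as far as the arm can. A call is refused whole if a number of a shift passes 62.5 or a number of a turn 0.188, either way. A call with a gripper value outside its range is refused whole. "jaw" is the opening, from 0 (shut) to 1 (fully open), set as the call begins (left out, the last holds). The fingers move at their own pace and stop on an object; "newtons" is the grip in N (left out, the last holds). Time passes only in rows, so rows that do not move let the fingers close. It gives the time, the measured TCP pose, the force, the opening and the grip force at its end, in the units of the state.
- ctrl.get_state(): the state, without advancing time (a new reading comes with each control period).
- ctrl.camera(name): name is "scene" or "top" or "wrist"; returns a dict with "frame" (420x560x3 uint8, blue, green, red), "depth" (420x560 float32, mm along the optical axis (not along the pixel's ray), 0 where there is no reading), "fx", "fy", "cx", "cy" (pixels), "origin" and "attitude" of the camera in the world; the wrist camera has in their place "mount" (4x4, takes a point from camera to tool coordinates, whose origin is the TCP and whose axes are the flange's). Camera axes: x right, y down, z forward; pixel columns grow to the right and rows downward; lengths in mm; the calibration is good to about 2 mm. A picture is of the moment at which its call begins: read the wrist's pose just before it.
- ctrl.sign_off(): hands the job in; it is judged then, once.
The state is a dict: "time": time; "joint_positions": joint angles; "qd": joint speeds; "joint_efforts": joint torques, N m; "tcp_pos": TCP position; "ee_rot": TCP orientation; "contact_force": force on the tool from outside, world axes, zero at the start; "moment": the same for the moment, N m; "width": opening from 0.0 (shut) to 1.0 (fully open); "grasp_force": force on a finger pad.
Only numpy, scipy, OpenCV 4.12 (cv2) and the standard library are available. Lean on these libraries where they do the work, as an engineer would, in place of code of your own. Each camera call takes 0.05 s, during which the arm holds its last target. There are 200 camera calls.

## Task

The red radio cover gets its rubber feet next, so it has to lie bare side up in the tray of the turnover stand. Hold the red cover level just above the stand, with the rear quarter of it over the upper edge of the yellow ramp and the rest of it out over the tray, and let go, so that it tips off the edge, turns over in the fall and lands flat in the tray, bare metal up. Leave the blue and green covers where they are.

Things in the scene. Friction and masses are not known exactly. Their poses are not given: they have to be found in the camera images.
- red_plate_center (a point): Centre, half-way up, of the red cover: flat plate 100 x 50 x 6 mm, 80 g, one face red, the other bare aluminium, dark vent slots mid-length. x along its length, y along its width, z out of the red face (up at the start). It lies on a fixed cork rest 70 x 30 x 20 mm, its long sides 10 mm out over the rest's, its centre 23 mm above the table. Grasp it mid-length across its 50 mm width.
- lip (a point): Middle of the yellow ramp's top edge, 130 mm above the table; y along the edge (100 mm), x level out over the tray, z up. Ramp climbs at 30 deg from -x. Grey tray below: rubber floor 9 mm high, walls 40 mm; inside x -56 to 206 mm, y +-86 mm from here. Let go 5 to 30 mm above the edge, long side along x, centre 10 to 30 mm out in x, fingers opened wide, a level cover flips and lands in the tray.
- blue_plate_center (a point): Centre of the blue cover, same shape, on its own cork rest; to be left alone.
- green_plate_center (a point): Centre of the green cover, same shape, on its own cork rest; to be left alone.
Things that resemble listed ones, but are neither listed nor needed, are in the scene too. What is meant by the part that bears red_plate_center is not white, and is the smaller of those in its own colour.

How it is judged:
By the outcome, as a careful person would: the job done as asked, in the order asked, and still so for the second after the job is handed in, with the robot touching nothing.
It also fails if it takes over 32 s, if anything falls off the work surface, if the arm or the gripper's body presses on something with over 40 N, if the wrist force passes 120 N, or if a joint passes its speed limit or range.

## Working session

There is one attempt and no reset: what is moved stays moved. The work goes in short steps, Python scripts to look and compute and a tool call to move; the robot and the scene stay as the last step left them, time stands still between calls to the robot, and variables do not carry over. Pictures are saved under pics/ and viewed, at most 10 in all, crops included, and the job is handed in when it is done.

Besides the shell and the picture viewer there is one more tool, called after ">>>" in YAML: its name, and indented under it one key for each argument. step_arm: Moves the arm, as the interface text tells. Its arguments: {"type":"object","properties":{"commands":{"type":"array"},"jaw":{"type":"number"},"newtons":{"type":"number"}},"required":["commands"]}

```bash
mkdir -p pics
python3 - <<'E'
from cell import ctrl
import cv2,pickle,numpy as np
d={}
s=ctrl.get_state();print(s['tcp_pos'],s['ee_rot'],s['time'])
for n in("scene","top"):
    c=ctrl.camera(n);d[n]=c;cv2.imwrite(f"pics/{n}0.png",c["frame"]);print(n,c['origin'],c['attitude'],c['fx'],c['cx'],c['cy'])
pickle.dump(d,open("d0.pkl","wb"))
E
```

```text
[ 137.33912568 -506.27423158  230.74004898] [-1.79928039e+02 -9.96757697e-03  1.51710621e+01] 0.0
scene [1131.51883399  182.29167901  646.10380532] [-128.4418994     0.69666014  100.42931976] 415.1308807195215 281.038833841263 211.2945037243011
top [ 378.96381922   67.05577052 1131.13250818] [-1.75904737e+02 -9.71355860e-03 -8.91175973e+01] 503.82968782328857 276.1653746935227 207.41247638008733
```

View pics/top0.png

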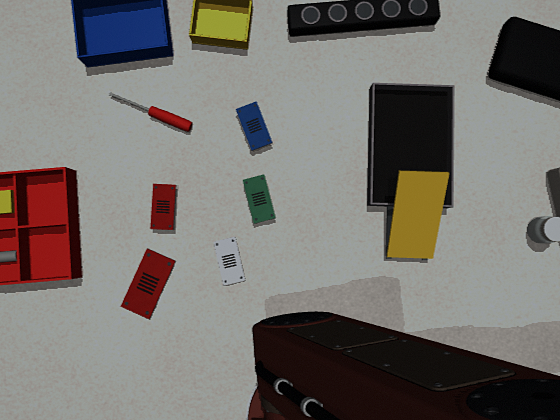

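View pics/scene0.png

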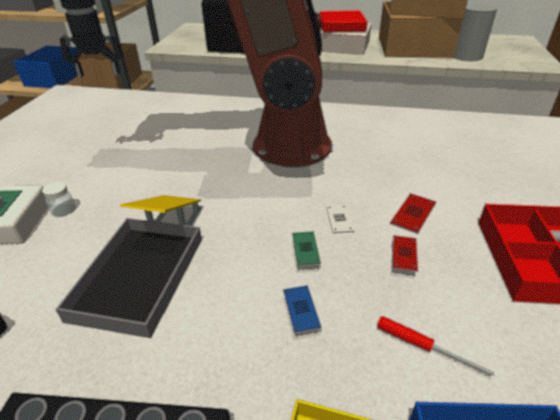

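In the top view, these could be taken for the red cover: the small red plate (164,207), the larger red plate (148,284), the white plate (229,261), the screwdriver handle (170,118) and the red bin (40,225). I choose the small red plate, since it is the smaller of the two red ones and not white. The yellow ramp runs from (412,257) up to its top edge at about (423,171), with the tray at (410,145).

```bash
cat > h.py <<'E'
import numpy as np,cv2
from scipy.spatial.transform import Rotation as R
def rays(c,uv):
    uv=np.atleast_2d(uv).astype(float)
    d=np.c_[(uv[:,0]-c['cx'])/c['fx'],(uv[:,1]-c['cy'])/c['fy'],np.ones(len(uv))]
    A=np.array(c['attitude'],float)
    M=A if A.shape==(3,3) else R.from_euler('xyz',A,degrees=True).as_matrix()
    return np.array(c['origin'],float),d@M.T
def onplane(c,uv,z):
    o,d=rays(c,uv);return o+d*((z-o[2])/d[:,2])[:,None]
def bydepth(c,uv):
    o,d=rays(c,uv);uv=np.atleast_2d(uv).astype(int)
    return o+d*c['depth'][uv[:,1],uv[:,0]][:,None]
def mask(c,lo,hi,lo2=None,hi2=None):
    h=cv2.cvtColor(c['frame'],cv2.COLOR_BGR2HSV);m=cv2.inRange(h,lo,hi)
    if lo2: m|=cv2.inRange(h,lo2,hi2)
    return cv2.morphologyEx(m,cv2.MORPH_CLOSE,np.ones((7,7)))
def rect(c,ct,z):
    p=onplane(c,ct.reshape(-1,2),z)[:,:2].astype(np.float32)
    return cv2.minAreaRect(p)
RED=((0,120,50),(8,255,255),(172,120,50),(180,255,255));YEL=((20,100,60),(35,255,255))
E
python3 - <<'E'
import pickle;from h import *
d=pickle.load(open('d0.pkl','rb'))
for n in d:
  c=d[n]
  for col,z in((RED,26),(YEL,130)):
    for ct in cv2.findContours(mask(c,*col),0,2)[0]:
      if cv2.contourArea(ct)<200: continue
      m=ct.reshape(-1,2).mean(0); P=bydepth(c,m)[0]
      if z==26: print(n,'red',m.round(),'depthpt',P.round(1),[np.round(x,1) for x in rect(c,ct,26)])
      else:
        q=cv2.approxPolyDP(ct,6,True).reshape(-1,2);print(n,'yel',m.round(),P.round(),'\n',q.tolist(),onplane(c,q,130).round(1).tolist())
# ramp plane points by depth
c=d['top'];m=cv2.erode(mask(c,*YEL),np.ones((5,5)))
m[:150]=0
v,u=np.nonzero(m);k=u>360;P=bydepth(c,np.c_[u,v][k])
A=np.c_[P[:,:2],np.ones(len(P))];co=np.linalg.lstsq(A,P[:,2],rcond=None)[0]
print('plane',co,'slope',np.degrees(np.arctan(np.hypot(*co[:2]))),'uphill yaw',np.degrees(np.arctan2(co[1],co[0])),'maxz',P[:,2].max())
cv2.imwrite('pics/crop.png',cv2.resize(c['frame'][170:330,100:270],None,fx=3.5,fy=3.5,interpolation=2))
E
```

```text
scene red [406. 334.] depthpt [662.6 312.3  21.2] [array([665.1, 307.6]), array([97.5, 29.1]), np.float64(67.1)]
scene red [404. 251.] depthpt [455.2 316.3  25.2] [array([457.9, 317.8]), array([47.9, 97.8]), np.float64(88.5)]
scene red [503. 251.] depthpt [439.7 514.2  42.6] [array([383.7, 558.7]), array([163.2, 356.5]), np.float64(72.9)]
scene red [414. 213.] depthpt [288.  351.8   2.8] [array([312.8, 344.9]), array([ 64.2, 133.5]), np.float64(67.2)]
scene red [341.  20.] depthpt [-832.5   80.9  166.1] [array([-1421.2,    55. ]), array([453. , 278.6]), np.float64(11.2)]
scene red [278.  75.] depthpt [261.   10.4 318.3] [array([-880.6, -203. ]), array([2119.8,  492.3]), np.float64(16.1)]
scene yel [325. 409.] [831. 185.  43.] 
 [[291, 417], [371, 419], [298, 399]] [[891.7, 144.2, 130.0], [876.9, 241.0, 130.0], [867.7, 149.3, 130.0]]
scene yel [160. 204.] [ 466. -218.   94.] 
 [[199, 200], [162, 195], [120, 206], [165, 212]] [[484.3, -116.7, 130.0], [480.4, -200.1, 130.0], [530.8, -270.1, 130.0], [534.0, -170.8, 130.0]]
scene yel [136.  66.] [ -981. -1032.  -141.] 
 [[130, 45], [131, 
[... 909 characters left out ...]
4(68.1)]
top yel [  6. 200.] [464. 661.  30.] 
 [[10, 190], [0, 191], [0, 213], [11, 212]] [[477.3, 600.0, 130.0], [475.0, 619.8, 130.0], [431.0, 617.4, 130.0], [433.3, 595.6, 130.0]]
top yel [419. 213.] [ 448. -230.   85.] 
 [[399, 170], [387, 256], [432, 258], [449, 173]] [[529.5, -176.8, 130.0], [357.6, -152.8, 130.0], [355.1, -241.8, 130.0], [525.0, -276.9, 130.0]]
top yel [221.  24.] [881. 201.   4.] 
 [[193, 0], [193, 42], [247, 48], [251, 0], [247, 7]] [[874.8, 245.2, 130.0], [786.3, 242.8, 130.0], [775.4, 132.4, 130.0], [876.6, 126.2, 130.0], [861.7, 134.1, 130.0]]
plane [ 0.52579319  0.98165607 72.45038692] slope 48.07655004569825 uphill yaw 61.82567237985888 maxz 1131.1325081820694
```

View pics/crop.png

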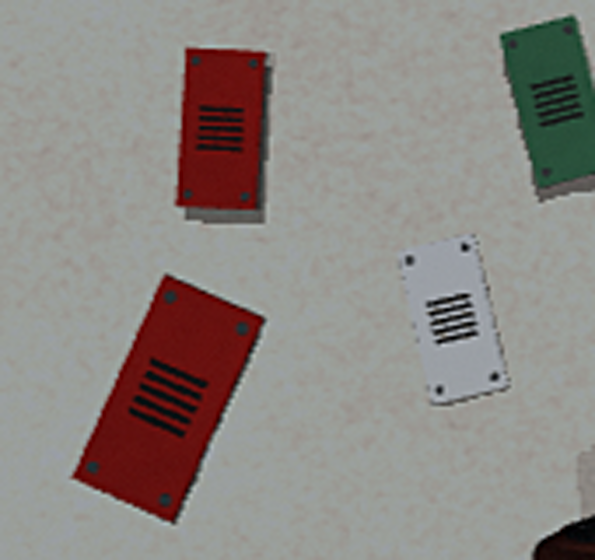

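The crop shows the small red plate (crop 222,128; top view 164,207) raised on its rest, casting a shadow. The big red and white plates lie flat on the table. The measured size of 50 x 100 mm at z=26 agrees between the two views, so I take the centre as about (457,318) with yaw -1.9. Next I work out the move above it.

```bash
cat > plan.py <<'E'
import sys;from h import *
from cell import ctrl
def plan(p,yaw,n,start=None):
    s=ctrl.get_state();print('t',s['time'],np.round(s['tcp_pos'],1),np.round(s['ee_rot'],2),'w',s['width'],'g',s['grasp_force'],'F',np.round(s['contact_force'],1))
    p0=np.array(s['tcp_pos'],float);R0=R.from_euler('xyz',s['ee_rot'],degrees=True)
    Rg=R.from_euler('xyz',[180,0,yaw],degrees=True);w=(R0.inv()*Rg).as_rotvec()/n
    dp=(np.array(p)-p0)/n
    for i in range(n):
        Ri=R0*R.from_rotvec(w*i);t=Ri.inv().apply(dp)
        print(np.round(t,1),np.round(w,4))
if __name__=='__main__':
    a=[float(x) for x in sys.argv[1:]];plan(a[:3],a[3],int(a[4]))
E
python3 plan.py 457 318 120 178.1 18
```

```text
t 0.1 [ 137.4 -506.3  230.8] [-1.7993e+02 -1.0000e-02  1.5170e+01] w 1.0052069485911135 g 0.0 F [ 0.2  0.5 -0.5]
[ 29.1 -39.5   6.2] [ 0.00e+00 -1.00e-04 -1.58e-01]
[ 35.  -34.5   6.2] [ 0.00e+00 -1.00e-04 -1.58e-01]
[ 40.  -28.5   6.2] [ 0.00e+00 -1.00e-04 -1.58e-01]
[ 44.  -21.9   6.2] [ 0.00e+00 -1.00e-04 -1.58e-01]
[ 46.9 -14.7   6.2] [ 0.00e+00 -1.00e-04 -1.58e-01]
[48.6 -7.2  6.2] [ 0.00e+00 -1.00e-04 -1.58e-01]
[49.1  0.6  6.2] [ 0.00e+00 -1.00e-04 -1.58e-01]
[48.4  8.3  6.2] [ 0.00e+00 -1.00e-04 -1.58e-01]
[46.5 15.8  6.2] [ 0.00e+00 -1.00e-04 -1.58e-01]
[43.4 22.9  6.2] [ 0.00e+00 -1.00e-04 -1.58e-01]
[39.3 29.5  6.2] [ 0.00e+00 -1.00e-04 -1.58e-01]
[34.2 35.3  6.2] [ 0.00e+00 -1.00e-04 -1.58e-01]
[28.2 40.2  6.2] [ 0.00e+00 -1.00e-04 -1.58e-01]
[21.5 44.2  6.2] [ 0.00e+00 -1.00e-04 -1.58e-01]
[14.3 47.   6.2] [ 0.00e+00 -1.00e-04 -1.58e-01]
[ 6.7 48.7  6.2] [ 0.00e+00 -1.00e-04 -1.58e-01]
[-1.  49.1  6.2] [ 0.00e+00 -1.00e-04 -1.58e-01]
[-8.7 48.3  6.2] [ 0.00e+00 -1.00e-04 -1.58e-01]
```

>>> step_arm:
  commands:
    - {"tx": 29,"ty": -39.5,"rz": -0.158}
    - {"tx": 35,"ty": -34.5,"rz": -0.158}
    - {"tx": 40,"ty": -28.5,"rz": -0.158}
    - {"tx": 44,"ty": -22,"rz": -0.158}
    - {"tx": 47,"ty": -14.5,"rz": -0.158}
    - {"tx": 48.5,"ty": -7,"rz": -0.158}
    - {"tx": 49,"ty": 0.5,"rz": -0.158}
    - {"tx": 48.5,"ty": 8.5,"rz": -0.158}
    - {"tx": 46.5,"ty": 16,"rz": -0.158}
  jaw: 1

```text
invalid input
```

```bash
python3 plan.py 457 318 130 178.1 9
```

```text
t 0.1 [ 137.4 -506.3  230.8] [-1.7993e+02 -1.0000e-02  1.5170e+01] w 1.0052069485911135 g 0.0 F [ 0.2  0.5 -0.5]
[ 58.2 -79.1  11.3] [ 0.00e+00 -2.00e-04 -3.16e-01]
[ 79.9 -57.1  11.3] [ 0.00e+00 -2.00e-04 -3.16e-01]
[ 93.7 -29.4  11.3] [ 0.00e+00 -2.00e-04 -3.16e-01]
[98.2  1.2 11.3] [ 0.00e+00 -2.00e-04 -3.16e-01]
[93.  31.6 11.2] [ 0.00e+00 -2.00e-04 -3.16e-01]
[78.6 59.  11.2] [ 0.00e+00 -2.00e-04 -3.16e-01]
[56.4 80.5 11.2] [ 0.00e+00 -2.00e-04 -3.16e-01]
[28.6 94.  11.2] [ 0.00e+00 -2.00e-04 -3.16e-01]
[-2.  98.2 11.2] [ 0.00e+00 -2.00e-04 -3.16e-01]
```

>>> step_arm:
  commands:
    - {"tx": 29,"ty": -39.5,"tz": 0,"rx": 0,"ry": 0,"rz": -0.158}
    - {"tx": 35,"ty": -34.5,"tz": 0,"rx": 0,"ry": 0,"rz": -0.158}
    - {"tx": 40,"ty": -28.5,"tz": 0,"rx": 0,"ry": 0,"rz": -0.158}
    - {"tx": 44,"ty": -22,"tz": 0,"rx": 0,"ry": 0,"rz": -0.158}
    - {"tx": 47,"ty": -14.5,"tz": 0,"rx": 0,"ry": 0,"rz": -0.158}
    - {"tx": 48.5,"ty": -7,"tz": 0,"rx": 0,"ry": 0,"rz": -0.158}
    - {"tx": 49,"ty": 0.5,"tz": 0,"rx": 0,"ry": 0,"rz": -0.158}
    - {"tx": 48.5,"ty": 8.5,"tz": 0,"rx": 0,"ry": 0,"rz": -0.158}
    - {"tx": 46.5,"ty": 16,"tz": 0,"rx": 0,"ry": 0,"rz": -0.158}

```text
time: 1.23
tcp_pos: [298.0, -93.2, 231.3]
ee_rot: [180.0, 0.0, 96.9]
contact_force: [1.9, -0.8, 0.0]
width: 1.001
grasp_force: 0.0
```

```bash
python3 plan.py 457 318 130 178.1 9
```

```text
t 1.225 [298.  -93.2 231.3] [1.7998e+02 2.0000e-02 9.6920e+01] w 1.0006924973538425 g 0.0 F [ 1.9 -0.8  0. ]
[43.2 23.  11.3] [ 0.000e+00  1.000e-04 -1.574e-01]
[39.1 29.5 11.3] [ 0.000e+00  1.000e-04 -1.574e-01]
[34.  35.3 11.3] [ 0.000e+00  1.000e-04 -1.574e-01]
[28.  40.2 11.3] [ 0.000e+00  1.000e-04 -1.574e-01]
[21.4 44.1 11.3] [ 0.000e+00  1.000e-04 -1.574e-01]
[14.2 46.9 11.3] [ 0.000e+00  1.000e-04 -1.574e-01]
[ 6.7 48.5 11.3] [ 0.000e+00  1.000e-04 -1.574e-01]
[-1.  49.  11.3] [ 0.000e+00  1.000e-04 -1.574e-01]
[-8.7 48.2 11.3] [ 0.000e+00  1.000e-04 -1.574e-01]
```

>>> step_arm:
  commands:
    - {"tx": 43,"ty": 23,"tz": 11.2,"rx": 0,"ry": 0,"rz": -0.157}
    - {"tx": 39,"ty": 29.5,"tz": 11.2,"rx": 0,"ry": 0,"rz": -0.157}
    - {"tx": 34,"ty": 35.5,"tz": 11.2,"rx": 0,"ry": 0,"rz": -0.157}
    - {"tx": 28,"ty": 40,"tz": 11.2,"rx": 0,"ry": 0,"rz": -0.157}
    - {"tx": 21.5,"ty": 44,"tz": 11.2,"rx": 0,"ry": 0,"rz": -0.157}
    - {"tx": 14,"ty": 47,"tz": 11.2,"rx": 0,"ry": 0,"rz": -0.157}
    - {"tx": 6.5,"ty": 48.5,"tz": 11.2,"rx": 0,"ry": 0,"rz": -0.157}
    - {"tx": -1,"ty": 49,"tz": 11.2,"rx": 0,"ry": 0,"rz": -0.157}
    - {"tx": -8.5,"ty": 48,"tz": 11.2,"rx": 0,"ry": 0,"rz": -0.157}
    - {"tx": 0,"ty": 0,"tz": 0,"rx": 0,"ry": 0,"rz": 0}

```text
time: 2.48
tcp_pos: [459.4, 317.2, 128.9]
ee_rot: [-180.0, -0.1, 177.9]
contact_force: [-0.1, -0.6, 0.9]
width: 1.002
grasp_force: 0.0
```

```bash
python3 - <<'E'
from h import *;from cell import ctrl
s=ctrl.get_state();c=ctrl.camera('wrist');cv2.imwrite('pics/w1.png',c['frame'])
T=np.eye(4);T[:3,:3]=R.from_euler('xyz',s['ee_rot'],degrees=True).as_matrix();T[:3,3]=s['tcp_pos']
M=T@np.array(c['mount']);c['origin']=M[:3,3];c['attitude']=M[:3,:3]
for ct in cv2.findContours(mask(c,*RED),0,2)[0]:
    if cv2.contourArea(ct)>1500:print(ct.reshape(-1,2).min(0),ct.reshape(-1,2).max(0),rect(c,ct,26))
E
python3 plan.py 457 318 4 178.1 4
```

```text
[239 139] [306 265] ((455.1516418457031, 318.4366149902344), (49.27214813232422, 99.56573486328125), 88.15916442871094)
[505   0] [559 314] ((445.0792236328125, 509.24774169921875), (245.04393005371094, 42.27863693237305), 12.654536247253418)
[229   0] [347  74] ((330.51922607421875, 332.15673828125), (64.57040405273438, 46.89480209350586), 67.71209716796875)
t 2.525 [458.8 315.6 129.3] [-1.7994e+02 -9.0000e-02  1.7769e+02] w 1.0029849387120402 g 0.0 F [-0.   0.4  0.3]
[ 0.4  0.6 31.3] [-0.0003 -0.0004 -0.0018]
[ 0.4  0.6 31.3] [-0.0003 -0.0004 -0.0018]
[ 0.4  0.6 31.3] [-0.0003 -0.0004 -0.0018]
[ 0.5  0.6 31.3] [-0.0003 -0.0004 -0.0018]
```

View pics/w1.png

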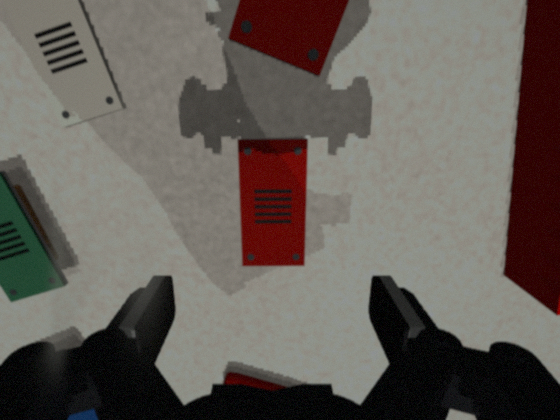

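The plate (239–306, 139–265) is centred between the fingers (150–390). The three views agree on about (456.5, 318). I descend and grip.

>>> step_arm:
  commands:
    - {"tx": 2.3,"ty": 1.5,"tz": 35,"rx": 0,"ry": 0,"rz": 0}
    - {"tx": 0,"ty": 0,"tz": 35,"rx": 0,"ry": 0,"rz": 0}
    - {"tx": 0,"ty": 0,"tz": 27,"rx": 0,"ry": 0,"rz": 0}
    - {"tx": 0,"ty": 0,"tz": 17,"rx": 0,"ry": 0,"rz": 0}
    - {"tx": 0,"ty": 0,"tz": 10,"rx": 0,"ry": 0,"rz": 0}
    - {"tx": 0,"ty": 0,"tz": 0,"rx": 0,"ry": 0,"rz": 0}
    - {"tx": 0,"ty": 0,"tz": 0,"rx": 0,"ry": 0,"rz": 0}

```text
time: 3.4
tcp_pos: [457.6, 316.5, 7.3]
ee_rot: [180.0, 0.1, 177.6]
contact_force: [0.4, -0.4, -0.1]
width: 0.996
grasp_force: 0.0
```

>>> step_arm:
  commands:
    - {"tx": 0,"ty": 0,"tz": 0,"rx": 0,"ry": 0,"rz": 0}
    - {"tx": 0,"ty": 0,"tz": 0,"rx": 0,"ry": 0,"rz": 0}
    - {"tx": 0,"ty": 0,"tz": 0,"rx": 0,"ry": 0,"rz": 0}
    - {"tx": 0,"ty": 0,"tz": 0,"rx": 0,"ry": 0,"rz": 0}
    - {"tx": 0,"ty": 0,"tz": 0,"rx": 0,"ry": 0,"rz": 0}
    - {"tx": 0,"ty": 0,"tz": 0,"rx": 0,"ry": 0,"rz": 0}
    - {"tx": 0,"ty": 0,"tz": 0,"rx": 0,"ry": 0,"rz": 0}
    - {"tx": 0,"ty": 0,"tz": 0,"rx": 0,"ry": 0,"rz": 0}
  jaw: 0
  newtons: 40

```text
time: 4.4
tcp_pos: [457.4, 316.7, 7.2]
ee_rot: [180.0, 0.0, 177.6]
contact_force: [-1.5, -1.1, 6.8]
width: 0.572
grasp_force: 40.9
```

>>> step_arm:
  commands:
    - {"tx": 0,"ty": 0,"tz": -15,"rx": 0,"ry": 0,"rz": 0}
    - {"tx": 0,"ty": 0,"tz": -30,"rx": 0,"ry": 0,"rz": 0}
    - {"tx": 0,"ty": 0,"tz": -45,"rx": 0,"ry": 0,"rz": 0}
    - {"tx": 0,"ty": 0,"tz": -45,"rx": 0,"ry": 0,"rz": 0}
    - {"tx": 0,"ty": 0,"tz": -45,"rx": 0,"ry": 0,"rz": 0}
    - {"tx": 0,"ty": 0,"tz": -20,"rx": 0,"ry": 0,"rz": 0}

```text
time: 5.15
tcp_pos: [458.0, 317.0, 210.3]
ee_rot: [179.9, 0.2, 177.6]
contact_force: [-0.8, 0.4, -0.3]
width: 0.572
grasp_force: 41.9
```

```bash
python3 - <<'E'
import pickle;from h import *
d=pickle.load(open('d0.pkl','rb'))
for n,us,lo,hi,f in(('top',range(403,446),150,260,np.min),('scene',range(124,162),180,230,np.max)):
    c=d[n];h=cv2.inRange(cv2.cvtColor(c['frame'],cv2.COLOR_BGR2HSV),*YEL)
    e=0.5 if f is np.max else -0.5
    uv=np.array([(u,f(np.nonzero(h[lo:hi,u])[0])+lo+e) for u in us]);P=onplane(c,uv,130)
    l=np.polyfit(P[:,1],P[:,0],1);print(n,'x at y=-226:',np.polyval(l,-226),'yaw',-np.degrees(np.arctan(l[0])),'res',np.std(np.polyval(l,P[:,1])-P[:,0]))
    for z in(124,130):
        v,u=np.nonzero(h[lo:hi]);k=(u>100)&(u<460);Q=onplane(c,np.c_[u,v+lo][k],z);print('y extent near edge',[ (Q[(Q[:,0]>np.polyval(l,-226)-12)][:,1].min()).round(1),(Q[(Q[:,0]>np.polyval(l,-226)-12)][:,1].max()).round(1)])
# tray: inner dark floor
c=d['top'];g=cv2.cvtColor(c['frame'],cv2.COLOR_BGR2GRAY);m=cv2.inRange(g,0,75);m[:70]=0;m[215:]=0;m[:,:350]=0;m[:,470:]=0
ct=max(cv2.findContours(m,0,2)[0],key=cv2.contourArea);b=cv2.boundingRect(ct);print('tray px',b,onplane(c,[[b[0],b[1]],[b[0]+b[2],b[1]]],40).round(1).tolist())
E
python3 plan.py 551.5 -226 207 177.7 12
```

```text
top x at y=-226: 528.6631874870706 yaw -0.8865584157990795 res 0.5523574850635887
y extent near edge [np.float64(-279.0), np.float64(-176.3)]
y extent near edge [np.float64(-276.9), np.float64(-174.8)]
scene x at y=-226: 533.985306853221 yaw -2.4453407233187527 res 1.4452598754772426
y extent near edge [np.float64(-275.3), np.float64(-172.2)]
y extent near edge [np.float64(-273.3), np.float64(-158.6)]
tray px (367, 83, 86, 132) [[735.8, -128.4, 40.0], [738.8, -318.5, 40.0]]
t 5.15 [458.  317.  210.3] [179.88   0.22 177.61] w 0.5716805673528548 g 41.899298429489136 F [-0.8  0.4 -0.3]
[ -9.7 -44.9   0.2] [ 0.0002  0.0003 -0.0001]
[ -9.7 -44.9   0.2] [ 0.0002  0.0003 -0.0001]
[ -9.7 -44.9   0.2] [ 0.0002  0.0003 -0.0001]
[ -9.7 -44.9   0.2] [ 0.0002  0.0003 -0.0001]
[ -9.6 -44.9   0.2] [ 0.0002  0.0003 -0.0001]
[ -9.6 -44.9   0.2] [ 0.0002  0.0003 -0.0001]
[ -9.6 -44.9   0.2] [ 0.0002  0.0003 -0.0001]
[ -9.6 -44.9   0.3] [ 0.0002  0.0003 -0.0001]
[ -9.6 -44.9   0.3] [ 0.0002  0.0003 -0.0001]
[ -9.6 -44.9   0.3] [ 0.0002  0.0003 -0.0001]
[ -9.6 -44.9   0.3] [ 0.0002  0.0003 -0.0001]
[ -9.6 -44.9   0.3] [ 0.0002  0.0003 -0.0001]
```

>>> step_arm:
  commands:
    - {"tx": -5,"ty": -22,"tz": 0,"rx": 0,"ry": 0,"rz": 0}
    - {"tx": -9.5,"ty": -45,"tz": 0,"rx": 0,"ry": 0,"rz": 0}
    - {"tx": -9.5,"ty": -47,"tz": 0,"rx": 0,"ry": 0,"rz": 0}
    - {"tx": -9.5,"ty": -47,"tz": 0,"rx": 0,"ry": 0,"rz": 0}
    - {"tx": -9.5,"ty": -47,"tz": 0,"rx": 0,"ry": 0,"rz": 0}
    - {"tx": -9.5,"ty": -47,"tz": 0,"rx": 0,"ry": 0,"rz": 0}
    - {"tx": -9.5,"ty": -47,"tz": 0,"rx": 0,"ry": 0,"rz": 0}
    - {"tx": -9.5,"ty": -47,"tz": 0,"rx": 0,"ry": 0,"rz": 0}
    - {"tx": -9.5,"ty": -47,"tz": 0,"rx": 0,"ry": 0,"rz": 0}
    - {"tx": -9.5,"ty": -47,"tz": 0,"rx": 0,"ry": 0,"rz": 0}
    - {"tx": -9.5,"ty": -47,"tz": 0,"rx": 0,"ry": 0,"rz": 0}
    - {"tx": -10,"ty": -45,"tz": 0,"rx": 0,"ry": 0,"rz": 0}

```text
time: 6.65
tcp_pos: [544.6, -224.3, 207.6]
ee_rot: [-180.0, 0.0, 177.6]
contact_force: [0.9, 0.1, -1.1]
width: 0.571
grasp_force: 41.9
```

```bash
python3 - <<'E'
import pickle;from h import *;from cell import ctrl
c=pickle.load(open('d0.pkl','rb'))['top']
h=cv2.inRange(cv2.cvtColor(c['frame'],cv2.COLOR_BGR2HSV),*YEL)
uv=np.array([(u,np.max(np.nonzero(h[200:280,u])[0])+200.5) for u in range(390,431)])
for z in(10,30):
    P=onplane(c,uv,z);l=np.polyfit(P[:,1],P[:,0],1);print('ramp foot',z,P.mean(0),'yaw',-np.degrees(np.arctan(l[0])))
g=cv2.cvtColor(c['frame'],cv2.COLOR_BGR2GRAY)
m=cv2.inRange(g,0,110);m[:70]=0;m[215:]=0;m[:,:350]=0;m[:,470:]=0
for nm,cols in(('L',m.argmax(1)),('R',559-m[:,::-1].argmax(1))):
    vs=np.arange(95,160);P=onplane(c,np.c_[cols[vs],vs],40);l=np.polyfit(P[:,0],P[:,1],1);print(nm,P.mean(0),'yaw',np.degrees(np.arctan(l[0])),np.std(np.polyval(l,P[:,0])-P[:,1]))
us=np.arange(375,450);P=onplane(c,np.c_[us,m[:,us].argmax(0)],40);l=np.polyfit(P[:,1],P[:,0],1);print('far',P.mean(0),'yaw',-np.degrees(np.arctan(l[0])))
s=ctrl.get_state();w=ctrl.camera('wrist');cv2.imwrite('pics/w2.png',w['frame'])
E
python3 plan.py 551.5 -226 131 177.7 4
```

```text
ramp foot 10 [ 352.19353196 -230.05049894   10.        ] yaw -0.9364381011388312
ramp foot 30 [ 352.67108992 -224.75038915   30.        ] yaw -0.9364381011389341
L [ 637.36324542 -131.76034612   40.        ] yaw -1.1195389438553995 0.5690511322076554
R [ 640.23235225 -317.56272298   40.        ] yaw -0.5535176699185402 3.745126571238846e-14
far [ 735.03435006 -227.88006498   40.        ] yaw -1.0244266308242365
t 6.7 [ 545.5 -229.6  207.3] [-1.7980e+02  1.1000e-01  1.7743e+02] w 0.568269828171805 g 41.900673508644104 F [-1.6 -3.5 -0.4]
[-1.4  1.  19.1] [-0.0009  0.0005 -0.0012]
[-1.4  1.  19.1] [-0.0009  0.0005 -0.0012]
[-1.4  1.  19.1] [-0.0009  0.0005 -0.0012]
[-1.5  1.  19.1] [-0.0009  0.0005 -0.0012]
```

View pics/w2.png

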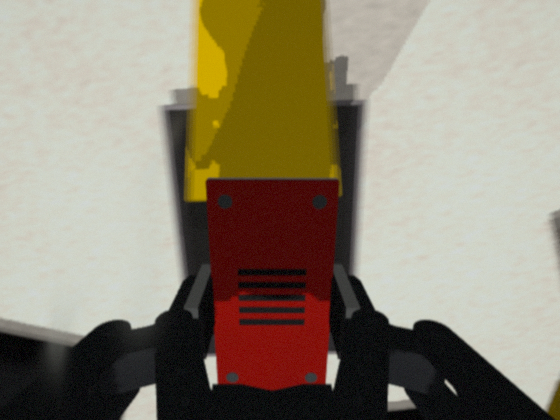

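The wrist view shows the plate held level (207–338, rear edge at row 180) in line with the ramp, whose top edge is at row ~200. The stand yaw from several edges is about -1, so the tool yaw should be 179. I let it settle, then correct.

>>> step_arm:
  commands:
    - {"tx": -5,"ty": 0,"tz": 10,"rx": 0,"ry": 0,"rz": -0.024}
    - {"tx": 0,"ty": 0,"tz": 20,"rx": 0,"ry": 0,"rz": 0}
    - {"tx": 0,"ty": 0,"tz": 0,"rx": 0,"ry": 0,"rz": 0}
    - {"tx": 0,"ty": 0,"tz": 0,"rx": 0,"ry": 0,"rz": 0}
    - {"tx": 0,"ty": 0,"tz": 0,"rx": 0,"ry": 0,"rz": 0}

```text
time: 7.32
tcp_pos: [550.1, -222.6, 177.4]
ee_rot: [-180.0, 0.1, 179.0]
contact_force: [0.0, -0.4, -0.6]
width: 0.575
grasp_force: 41.9
```

```bash
python3 - <<'E'
from h import *;from cell import ctrl
s=ctrl.get_state();c=ctrl.camera('wrist')
T=np.eye(4);T[:3,:3]=R.from_euler('xyz',s['ee_rot'],degrees=True).as_matrix();T[:3,3]=s['tcp_pos']
M=T@np.array(c['mount']);c['origin']=M[:3,3];c['attitude']=M[:3,:3];z=s['tcp_pos'][2]
ct=max(cv2.findContours(mask(c,*RED),0,2)[0],key=cv2.contourArea);q=cv2.approxPolyDP(ct,8,True).reshape(-1,2)
P=onplane(c,q,z+19);print('plate',q.tolist(),P.round(1).tolist())
h=cv2.inRange(cv2.cvtColor(c['frame'],cv2.COLOR_BGR2HSV),*YEL);h[260:]=0
v,u=np.nonzero(h);L=[]
for uu in(u.min()+4,u.max()-4):
    L.append((uu,v[abs(u-uu)<2].max()+.5))
print('lip',L,onplane(c,L,130).round(1).tolist(),'left/right', onplane(c,[[u.min(),L[0][1]],[u.max(),L[1][1]]],130).round(1).tolist())
E
python3 plan.py 551.5 -226 131 179 4
```

```text
plate [[208, 179], [218, 384], [324, 384], [337, 181]] [[496.8, -244.9, 196.4], [593.1, -247.7, 196.4], [594.0, -198.9, 196.4], [498.4, -197.0, 196.4]]
lip [(np.int64(183), np.float64(204.5)), (np.int64(347), np.float64(204.5))] [[526.8, -273.7, 130.0], [528.5, -177.8, 130.0]] left/right [[526.8, -276.0, 130.0], [528.5, -175.5, 130.0]]
t 7.375 [ 550.  -222.7  177.3] [-1.7997e+02  6.0000e-02  1.7901e+02] w 0.5739797070783332 g 41.886146664619446 F [ 0.2 -1.  -0.9]
[-0.4 -0.8 11.6] [-0.0001  0.0003  0.    ]
[-0.4 -0.8 11.6] [-0.0001  0.0003  0.    ]
[-0.4 -0.8 11.6] [-0.0001  0.0003  0.    ]
[-0.4 -0.8 11.6] [-0.0001  0.0003  0.    ]
```

The lip measures (527.7, -225.8) from the wrist, matching the top view. The plate centre is at about (548, -222). I shift +2 and -3.5 mm, then go down 46.

>>> step_arm:
  commands:
    - {"tx": -2,"ty": -3.5,"tz": 10,"rx": 0,"ry": 0,"rz": 0}
    - {"tx": 0,"ty": 0,"tz": 16,"rx": 0,"ry": 0,"rz": 0}
    - {"tx": 0,"ty": 0,"tz": 14,"rx": 0,"ry": 0,"rz": 0}
    - {"tx": 0,"ty": 0,"tz": 6,"rx": 0,"ry": 0,"rz": 0}
    - {"tx": 0,"ty": 0,"tz": 0,"rx": 0,"ry": 0,"rz": 0}
    - {"tx": 0,"ty": 0,"tz": 0,"rx": 0,"ry": 0,"rz": 0}
    - {"tx": 0,"ty": 0,"tz": 0,"rx": 0,"ry": 0,"rz": 0}
    - {"tx": 0,"ty": 0,"tz": 0,"rx": 0,"ry": 0,"rz": 0}

```text
time: 8.38
tcp_pos: [551.8, -226.5, 130.8]
ee_rot: [-180.0, 0.0, 179.0]
contact_force: [0.6, -0.3, 0.6]
width: 0.571
grasp_force: 41.9
```

Run:
```python
from cell import ctrl;import cv2
c=ctrl.camera('scene');cv2.imwrite('pics/s2.png',cv2.resize(c['frame'][100:340,40:320],None,fx=2.5,fy=2.5))
```

```text
(no output)
```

View pics/s2.png

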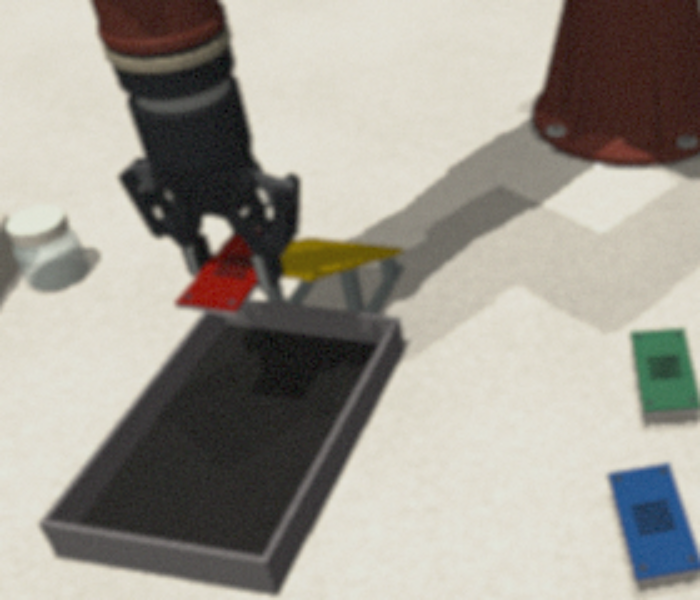

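The plate (crop 225,275) is held level over the ramp edge, with its front out over the tray and the fingers clear of the lip. I let go now.

>>> step_arm:
  commands:
    - {"tx": 0,"ty": 0,"tz": 0,"rx": 0,"ry": 0,"rz": 0}
    - {"tx": 0,"ty": 0,"tz": 0,"rx": 0,"ry": 0,"rz": 0}
    - {"tx": 0,"ty": 0,"tz": 0,"rx": 0,"ry": 0,"rz": 0}
    - {"tx": 0,"ty": 0,"tz": 0,"rx": 0,"ry": 0,"rz": 0}
    - {"tx": 0,"ty": 0,"tz": 0,"rx": 0,"ry": 0,"rz": 0}
    - {"tx": 0,"ty": 0,"tz": 0,"rx": 0,"ry": 0,"rz": 0}
    - {"tx": 0,"ty": 0,"tz": 0,"rx": 0,"ry": 0,"rz": 0}
    - {"tx": 0,"ty": 0,"tz": 0,"rx": 0,"ry": 0,"rz": 0}
    - {"tx": 0,"ty": 0,"tz": 0,"rx": 0,"ry": 0,"rz": 0}
    - {"tx": 0,"ty": 0,"tz": 0,"rx": 0,"ry": 0,"rz": 0}
  jaw: 1

```text
time: 9.68
tcp_pos: [551.6, -226.4, 130.5]
ee_rot: [-180.0, 0.0, 179.0]
contact_force: [1.0, -0.7, 0.4]
width: 0.998
grasp_force: 0.0
```

>>> step_arm:
  commands:
    - {"tx": 0,"ty": 0,"tz": -20,"rx": 0,"ry": 0,"rz": 0}
    - {"tx": 0,"ty": 0,"tz": -40,"rx": 0,"ry": 0,"rz": 0}
    - {"tx": 0,"ty": 0,"tz": -40,"rx": 0,"ry": 0,"rz": 0}
    - {"tx": 0,"ty": 0,"tz": -20,"rx": 0,"ry": 0,"rz": 0}
    - {"tx": 0,"ty": 0,"tz": 0,"rx": 0,"ry": 0,"rz": 0}
    - {"tx": 0,"ty": 0,"tz": 0,"rx": 0,"ry": 0,"rz": 0}

```text
time: 10.42
tcp_pos: [551.2, -226.2, 249.4]
ee_rot: [180.0, -0.1, 179.0]
contact_force: [0.1, 0.2, -0.2]
width: 0.998
grasp_force: 0.0
```

Run:
```python
from cell import ctrl;import cv2
c=ctrl.camera('scene');cv2.imwrite('pics/s3.png',cv2.resize(c['frame'][100:340,40:320],None,fx=2.5,fy=2.5))
```

```text
(no output)
```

View pics/s3.png

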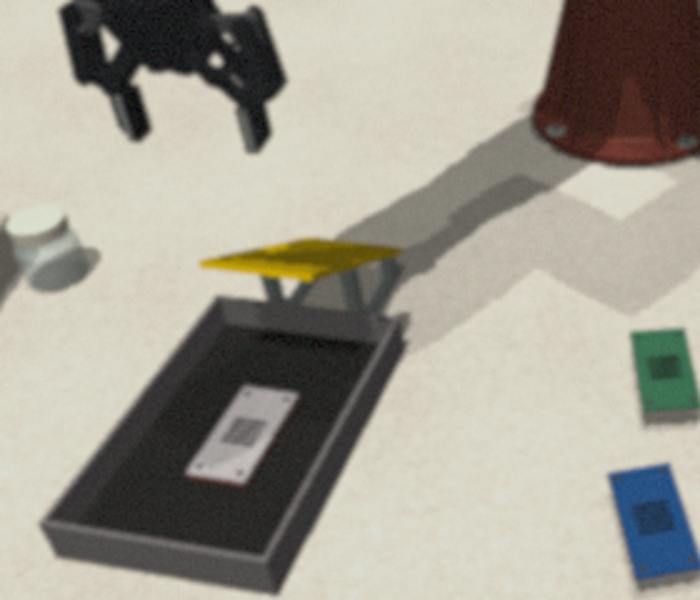

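The cover lies flat in the tray, bare side up (crop 243,433), and the blue and green covers are where they were. The gripper is clear, so I hand in.

```bash
python3 -c "
from cell import ctrl;print(ctrl.sign_off())"
```

```text
the job is handed in; nothing more can be done
None
```

The red cover turned over off the ramp edge and lies flat, bare metal up, in the tray; the blue and green covers were not touched, and the job is handed in after about 10.5 s of robot time.

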